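# Weigh two dye tins and pick the full one

## Robot

A 7-joint arm with a two-finger parallel gripper is mounted at the origin on the work surface. World frame = base frame: x ahead of the robot, y to its left, z up, the work surface at z = 0. Lengths are in m, angles in rad, forces in N, time in s.
With the tool pointing down it reaches from about 0.4 to 0.85 m from the base axis. Payload 10.4 kg.
Tool frame: the origin (TCP) lies between the finger pads; the fingertips stand 22 mm ahead of it and the grasp point (between the pads) lies 3 mm ahead of it; z points along the fingers, y is the line along which they close (so a half turn about z gives the same grasp; the last joint's range is limited). The gripper opens to 85 mm and grips with 20 to 120 N. Pads are 22 mm wide; open, the fingers measure 114 mm over their backs; the gripper's body (76 mm by 85 mm) begins 54 mm behind the grasp point. The pads swing forward as they close: fully open they stand 13 mm farther back than shut.
Start: joints at [-0.023, 0.332, -0.065, 1.46, 0.022, 1.35, -0.088], TCP at [0.625, 0, 0.253] pointing down, gripper open.
Joint ranges: [-2.6, 2.6], [-0.5, 2.12], [-1.47, 1.34], [0.16, 2.42], [-1.27, 4.41], [0.06, 2.06], [-2.6, 2.6]. Speed limits (rad/s): [2.22, 2.22, 2.79, 2.79, 3.14, 3.14, 3.14].

## Interface

Orientations are given as a unit quaternion [x, y, z, w].
In Python, from workcell import manip, camera, ticket, boxes_of, outline_of gives the robot as it stands.
- The arm moves only by the tool carry_out, never from a script. Its argument "deltas" is a list of rows, each a list of 5 numbers: the shift along the tool's x, y, z as a fraction of full scale, then the turn about the tool's z as a fraction of full scale, then the opening, from -1 (shut) to 1 (fully open), so that 0 is half open. In form: [[tx, ty, tz, spin, gripper], ...]. A call has 1 to 20 rows; each row is the pose to reach, as a shift and turn from the pose commanded when the call began, along the tool's axes at that moment; what a row does not reach only later rows make up. Full scale, the value 1, is 150 mm for a shift and 30 degrees for a turn. A row lasts 1/8 s, in which the tool goes at most 62.5 mm and 10.7 degrees, less where a joint would pass 70% of its speed; a pose out of reach is approached as far as the arm can. A call with a number of a shift or a turn outside -1 to 1 is refused whole. A call with a gripper value outside its range is refused whole. The fingers move at their own pace and stop on an object; "force" is the grip in N (left out, the last holds). Time passes only in rows, so rows that repeat a pose let the fingers close. It gives the time, the measured TCP pose, the force, the opening and the grip force at its end, in the units of the state.
- manip.get_obs(): the state, without advancing time (a new reading comes with each control period).
- camera(name): name is "scene" or "side" or "wrist"; returns a dict with "img" (384x512x3 uint8, red, green, blue), "depth" (384x512 float32, m along the optical axis (not along the pixel's ray), 0 where there is no reading), "vertical_fov" (degrees; the focal length in pixels is half the picture's height over the tangent of half this angle, whatever the lens; pixels are square), "cx", "cy" (the principal point, pixels), "R" (3x3) and "t" (3): a world point X has camera coordinates R X + t. Camera axes: x right, y down, z forward; pixel columns grow to the right and rows downward; lengths in m; the calibration is good to about 2 mm. A picture is of the moment at which its call begins.
- ticket.hand_in(): hands the job in; it is judged then, once.
Trained networks look in a picture, given as the dict that the camera call returned (one of the last four; its "shot" number tells which), for a name from the list of things; names that differ only in an ending like _2 or _b are one class to them, and where a whole thing is asked for, a point or a joint stands for the part that bears it (a point fixed in the world has none). Each returns a list of dicts, best first, with "conf" (0 to 1); they miss things now and then, are a little off and sometimes report something else, mostly with a low value. They report only what shows in the picture. A call takes as long as a camera call.
- boxes_of(query, picture): "position" ([x, y, z] in m, in world coordinates, good to about 4 mm: the middle of the surface that is visible of it).
- outline_of(query, picture): "region" (384x512 bool, what is visible of it).
The state is a dict: "clock": time; "joint_pos": joint angles; "joint_velocities": joint speeds; "tau": joint torques, N m; "position": TCP position; "ee_rot": TCP orientation; "ft_force": force on the tool from outside, world axes, zero at the start; "torque": the same for the moment, N m; "grip_width": opening from 0.0 (shut) to 1.0 (fully open); "grasp_force": force on a finger pad.
Only numpy, scipy, OpenCV 4.12 (cv2) and the standard library are available. Lean on these libraries where they do the work, as an engineer would, in place of code of your own. Each camera call takes 0.05 s, during which the arm holds its last target. There are 200 camera calls.

## Task

The two crimson-lidded tins look the same, but only one holds a full cake of dye. Stand them on opposite pans of the balance, let go and let it settle to see which is heavier, then move the heavier tin into the white tray and leave the lighter one standing on its pan. Keep both tins upright throughout.

Things in the scene. Friction and masses are not known exactly. Their poses are not given: they have to be found in the camera images.
- tin_a: One of two look-alike tins: crimson lid, aluminium body, 56 mm across, 50 mm tall, closed tight. Origin: centre of the underside, z up. A loose solid cake inside makes one about 210 g and the other about 105 g; which is which changes from start to start, whatever the name. Stands to the robot's right among tins of the same size with yellow, orange and blue lids, centres 90 mm or more apart.
- tin_b: One of two look-alike tins: crimson lid, aluminium body, 56 mm across, 50 mm tall, closed tight. Origin: centre of the underside, z up. A loose solid cake inside makes one about 210 g and the other about 105 g; which is which changes from start to start, whatever the name. Stands to the robot's right among tins of the same size with yellow, orange and blue lids, centres 90 mm or more apart.
- pan_left (a point): Centre of the upper face of the balance's left (+y) pan, where a tin's underside rests; z up. Round steel pan, 118 mm wide inside its 5 mm high rim, 124 mm over all. It stays level as it rises and falls, up to 40 mm either way; 83 mm above the table when the balance is empty. 130 mm from the pivot, like the other; nothing between them is taller than 125 mm.
- pan_right (a point): Centre of the upper face of the balance's right (-y) pan, where a tin's underside rests; z up. Round steel pan, 118 mm wide inside its 5 mm high rim, 124 mm over all. It stays level as it rises and falls, up to 40 mm either way; 83 mm above the table when the balance is empty.
- beam (a joint): Tilt in rad of the balance beam (steel, red pointer, green base, within 15 degrees of along y): 0 level, as when empty; positive: left pan down, right pan up; negative the reverse; stops at 0.32. A weak spring makes the tilt grow with the load difference: about 0.13 with the lighter tin alone, 0.27 with the heavier alone, 0.09 to 0.18 with both. Settles in 1 s.
- tray: Square white open tray fixed to the table on the robot's left, 140 x 140 mm outside, walls 4 mm thick and 15 mm high, floor 4 mm thick. Origin at the centre of its underside; x and y along its sides.

How it is judged:
By the outcome, as a careful person would: the job done as asked, in the order asked, and still so for the second after the job is handed in, with the robot touching nothing.
It also fails if it takes over 70 s, if anything falls off the work surface, if the arm or the gripper's body presses on something with over 40 N, if the wrist force passes 120 N, or if a joint passes its speed limit or range.

## Working session

There is one attempt and no reset: what is moved stays moved. The work goes in short steps, Python scripts to look and compute and a tool call to move; the robot and the scene stay as the last step left them, time stands still between calls to the robot, and variables do not carry over. Pictures are saved under pics/ and viewed, at most 10 in all, crops included, and the job is handed in when it is done.

Besides the shell and the picture viewer there is one more tool, called after "Request:" as name(argument=value, ...), one argument or row to a line, values as JSON. carry_out: Moves the arm, as the interface text tells. Its arguments: {"type":"object","properties":{"deltas":{"type":"array","items":{"type":"array","items":{"type":"number"}}},"force":{"type":"number"}},"required":["deltas"]}

```bash
mkdir -p pics
cat > h.py <<'E'
import numpy as np, cv2
from workcell import manip, camera, ticket, boxes_of, outline_of
def save(p,n): cv2.imwrite('pics/'+n+'.png',p['img'][:,:,::-1])
def proj(p,X):
    c=p['R']@np.array(X)+p['t']; f=192/np.tan(np.radians(p['vertical_fov'])/2)
    return (f*c[0]/c[2]+p['cx'],f*c[1]/c[2]+p['cy'])
def cloud(p,m):
    f=192/np.tan(np.radians(p['vertical_fov'])/2); v,u=np.nonzero(m&(p['depth']>0)); d=p['depth'][v,u]
    c=np.stack([(u-p['cx'])/f*d,(v-p['cy'])/f*d,d],1)
    return (c-p['t'])@p['R']
def rep(p,q):
    for b in boxes_of(q,p): print(q,np.round(b['position'],3),round(b['conf'],2),np.round(proj(p,b['position'])))
    for o in outline_of(q,p):
        X=cloud(p,o['region'])
        if len(X)<20: continue
        zt=np.percentile(X[:,2],95); T=X[X[:,2]>zt-.006]
        c,r=cv2.minEnclosingCircle(T[:,:2].astype(np.float32))
        print('  outl',round(o['conf'],2),len(X),'ztop',round(zt,3),'med',np.round(np.median(T,0),3),'circ',np.round(c,3),round(r,3))
E
python3 - <<'E'
from h import *
o=manip.get_obs(); print(o['clock'],o['position'],o['ee_rot'],o['grip_width'])
for n in ['scene','side']:
    p=camera(n); save(p,n+'0'); print(n,-p['R'].T@p['t'])
    for q in ['tin_a','pan_left','pan_right','tray','beam']: rep(p,q)
a=cv2.imread('pics/scene0.png')
E
```

```text
0.0 [ 6.24651732e-01 -4.71055205e-05  2.52519471e-01] [ 7.07123418e-01  7.07089787e-01 -5.33508304e-04 -4.69070221e-04] 1.002829033998476
scene [1.20564749 0.35170231 0.75651203]
tin_a [ 0.581 -0.397  0.036] 0.88 [131. 165.]
tin_a [ 0.443 -0.131  0.027] 0.48 [231. 167.]
  outl 0.97 381 ztop 0.051 med [ 0.57  -0.406  0.049] circ [ 0.57  -0.408] 0.029
  outl 0.79 227 ztop 0.05 med [ 0.427 -0.131  0.049] circ [ 0.428 -0.137] 0.028
pan_left [0.651 0.103 0.081] 0.63 [272. 229.]
  outl 0.76 1800 ztop 0.087 med [0.649 0.099 0.083] circ [0.647 0.099] 0.063
pan_right [ 0.581 -0.151  0.083] 0.69 [198. 178.]
  outl 0.96 1212 ztop 0.087 med [ 0.588 -0.153  0.083] circ [ 0.586 -0.155] 0.064
tray [0.485 0.354 0.005] 0.72 [389. 239.]
  outl 0.76 2677 ztop 0.014 med [0.51  0.348 0.013] circ [0.489 0.349] 0.096
beam [0.621 0.059 0.082] 0.71 [261. 213.]
  outl 0.75 3292 ztop 0.087 med [0.623 0.059 0.083] circ [ 0.621 -0.029] 0.192
side [0.36826887 0.90059518 0.87200229]
tin_a [ 0.561 -0.396  0.044] 0.68 [267. 117.]
tin_a [ 0.426 -0.131  0.04 ] 0.54 [298. 167.]
  outl 0.95 376 ztop 0.052 med [ 0.431 -0
[... 246 characters left out ...]
.646 0.1   0.084] circ [0.647 0.099] 0.064
  outl 0.46 333 ztop 0.052 med [ 0.431 -0.141  0.05 ] circ [ 0.43  -0.144] 0.029
pan_right [ 0.585 -0.15   0.081] 0.93 [248. 148.]
pan_right [0.485 0.354 0.006] 0.49 [252. 308.]
  outl 0.95 817 ztop 0.088 med [ 0.585 -0.153  0.084] circ [ 0.588 -0.153] 0.065
  outl 0.7 2428 ztop 0.088 med [0.623 0.064 0.084] circ [ 0.621 -0.028] 0.194
tray [0.486 0.355 0.005] 0.64 [251. 308.]
  outl 0.94 3356 ztop 0.015 med [0.485 0.376 0.014] circ [0.485 0.351] 0.097
beam [0.62  0.052 0.085] 0.91 [222. 190.]
  outl 0.96 2412 ztop 0.088 med [0.623 0.064 0.084] circ [ 0.621 -0.028] 0.194
  outl 0.21 805 ztop 0.088 med [ 0.585 -0.153  0.084] circ [ 0.588 -0.153] 0.065
```

View pics/scene0.png

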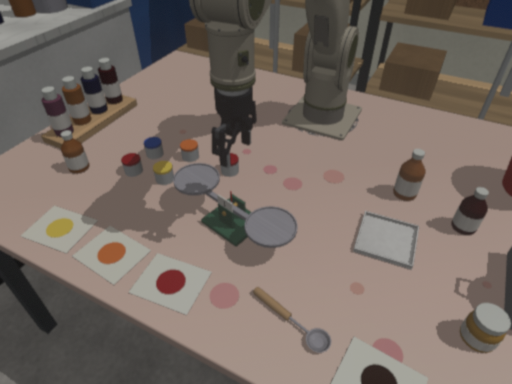

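View pics/side0.png

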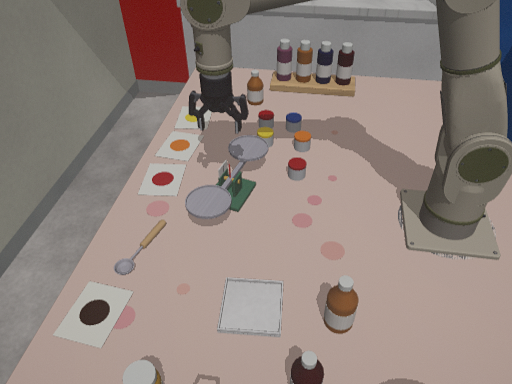

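Request:
carry_out(
  deltas=[
    [-0.4,-0.4,0,0,1],
    [-0.8,-0.8,0,0,1],
    [-0.93,-1,0.2,0,1],
    [-0.93,-1,0.4,0,1],
    [-0.93,-1,0.4,0,1],
  ],
  force=30,
)

```text
clock: 1.72
position: [0.4727, -0.1404, 0.1916]
ee_rot: [0.708, 0.706, -0.001, -0.002]
ft_force: [1.6, 0.1, 0.6]
grip_width: 1.003
grasp_force: 0.0
```

Run:
```python
from h import *
o=manip.get_obs(); print(o['clock'],o['position'],o['ee_rot'])
p=camera('wrist'); save(p,'w1'); rep(p,'tin_a')
p=camera('scene'); X=cloud(p,np.ones((384,512),bool))
k=(abs(X[:,2]-.05)<.004)&(X[:,0]>.35)&(X[:,0]<.75)&(X[:,1]<-.08)&(X[:,1]>-.6)
g=np.zeros((400,600),np.uint8)
for x,y,z in X[k]: cv2.circle(g,(int((y+.6)*1000),int((x-.35)*1000)),4,255,-1)
n,l,s,c=cv2.connectedComponentsWithStats(g)
for a,b in zip(s,c):
    if a[4]>300: print(round(b[1]/1000+.35,3),round(b[0]/1000-.6,3),a[2:])
```

```text
1.725 [ 0.4727364 -0.1403528  0.191583 ] [ 0.70803546  0.70617405 -0.0011869  -0.00160753]
tin_a [ 0.434 -0.141  0.048] 0.65 [213. 185.]
  outl 0.69 3490 ztop 0.052 med [ 0.431 -0.141  0.05 ] circ [ 0.43  -0.142] 0.028
  outl 0.4 18054 ztop 0.088 med [ 0.588 -0.145  0.084] circ [ 0.58 -0.15] 0.067
0.553 -0.299 [   600    400 224261]
0.43 -0.293 [  63   66 2837]
0.432 -0.145 [  66   65 2942]
0.47 -0.405 [  66   63 2888]
0.556 -0.299 [  64   63 2969]
0.569 -0.408 [  67   65 2922]
0.646 -0.55 [ 52  65 908]
```

View pics/w1.png

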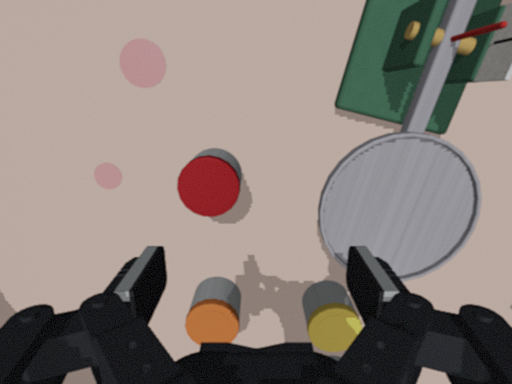

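Request:
carry_out(
  deltas=[
    [-0.015,-0.3,0.2,0,1],
    [-0.015,-0.3,0.4,0,1],
    [-0.015,-0.3,0.7,0,1],
    [-0.015,-0.3,1,0,1],
    [-0.015,-0.3,1,0,1],
    [-0.015,-0.3,1,0,1],
  ],
)

```text
clock: 2.68
position: [0.4317, -0.1417, 0.0452]
ee_rot: [0.707, 0.707, 0.001, 0.001]
ft_force: [-0.0, 0.3, -0.7]
grip_width: 1.005
grasp_force: 0.0
```

Request:
carry_out(
  deltas=[
    [0,0,0.06,0,1],
    [0,0,0.06,0,-1],
    [0,0,0.06,0,-1],
    [0,0,0.06,0,-1],
    [0,0,0.06,0,-1],
    [0,0,0.06,0,-1],
    [0,0,0.06,0,-1],
  ],
)

```text
clock: 3.55
position: [0.4303, -0.1418, 0.0349]
ee_rot: [0.707, 0.707, 0.0, 0.0]
ft_force: [-2.4, -0.3, 5.5]
grip_width: 0.631
grasp_force: 31.0
```

Request:
carry_out(
  deltas=[
    [0,0,-0.3,0,-1],
    [0,0,-0.6,0,-1],
    [0,0.2,-0.9,0,-1],
    [-0.04,0.5,-0.9,0,-1],
    [-0.08,0.8,-0.9,0,-1],
    [-0.08,1,-0.9,0,-1],
    [-0.08,1,-0.9,0,-1],
  ],
)

```text
clock: 4.42
position: [0.5813, -0.1532, 0.1687]
ee_rot: [0.707, 0.707, 0.0, -0.0]
ft_force: [-0.6, 0.3, -1.1]
grip_width: 0.633
grasp_force: 32.7
```

Run:
```python
from h import *
for n in ['scene','side']:
    p=camera(n); 
    for q in ['tin_a','pan_left','pan_right']: rep(p,q)
o=manip.get_obs(); print(o['clock'],o['position'],o['grip_width'],o['ft_force'])
```

```text
tin_a [ 0.58  -0.393  0.04 ] 0.91 [132. 164.]
tin_a [ 0.588 -0.139  0.174] 0.72 [197. 153.]
  outl 0.85 438 ztop 0.051 med [ 0.571 -0.406  0.049] circ [ 0.57  -0.407] 0.03
  outl 0.82 394 ztop 0.184 med [ 0.58  -0.145  0.183] circ [ 0.581 -0.149] 0.029
pan_left [0.653 0.105 0.084] 0.77 [273. 228.]
  outl 0.64 1687 ztop 0.087 med [0.65  0.099 0.083] circ [0.648 0.098] 0.063
pan_right [ 0.585 -0.147  0.086] 0.63 [198. 178.]
  outl 0.88 1061 ztop 0.087 med [ 0.59  -0.149  0.083] circ [ 0.586 -0.154] 0.063
tin_a [ 0.576 -0.138  0.174] 0.78 [249. 125.]
tin_a [ 0.548 -0.396  0.033] 0.6 [271. 119.]
  outl 0.63 387 ztop 0.187 med [ 0.581 -0.151  0.185] circ [ 0.58  -0.157] 0.031
  outl 0.57 97 ztop 0.05 med [ 0.55  -0.394  0.049] circ [ 0.555 -0.398] 0.02
  outl 0.51 810 ztop 0.088 med [ 0.585 -0.151  0.084] circ [ 0.584 -0.153] 0.064
pan_left [0.641 0.099 0.08 ] 0.62 [210. 202.]
pan_right [ 0.584 -0.15   0.082] 0.72 [248. 148.]
  outl 0.92 781 ztop 0.088 med [ 0.585 -0.15   0.084] circ [ 0.583 -0.152] 0.064
  outl 0.61 1239 ztop 0.088 med [0.646 0.1   0.084] circ [0.647 0.099] 0.064
5.125 [ 0.57998174 -0.15367571  0.16935356] 0.632575394388587 [-1.20861064 -0.18109446 -1.23832749]
```

Request:
carry_out(
  deltas=[
    [0,0.04,0.15,0,-1],
    [0,0.04,0.3,0,-1],
    [0,0.04,0.35,0,-1],
    [0,0.04,0.4,0,-1],
    [0,0.04,0.45,0,-1],
    [0,0.04,0.46,0,-1],
    [0,0.04,0.46,0,-1],
  ],
)

```text
clock: 6.0
position: [0.5862, -0.1537, 0.1006]
ee_rot: [0.707, 0.707, 0.0, 0.0]
ft_force: [-0.3, 1.7, -0.1]
grip_width: 0.633
grasp_force: 32.8
```

Run:
```python
from h import *
p=camera('scene'); save(p,'s2')
for q in ['pan_left','pan_right']: rep(p,q)
p=camera('side'); save(p,'d2'); rep(p,'pan_left')
a=np.hstack([cv2.imread('pics/s2.png')[100:280,120:340],cv2.imread('pics/d2.png')[60:240,140:360]])
cv2.imwrite('pics/c2.png',cv2.resize(a,None,fx=1.8,fy=1.8))
```

```text
pan_left [0.65  0.1   0.102] 0.86 [271. 222.]
pan_left [ 0.579 -0.394  0.037] 0.64 [132. 165.]
pan_right [ 0.6   -0.131  0.066] 0.75 [201. 189.]
  outl 0.67 742 ztop 0.07 med [ 0.604 -0.133  0.066] circ [ 0.586 -0.151] 0.063
pan_left [0.641 0.1   0.102] 0.79 [209. 196.]
  outl 0.76 1305 ztop 0.106 med [0.646 0.099 0.102] circ [0.647 0.097] 0.063
```

View pics/c2.png

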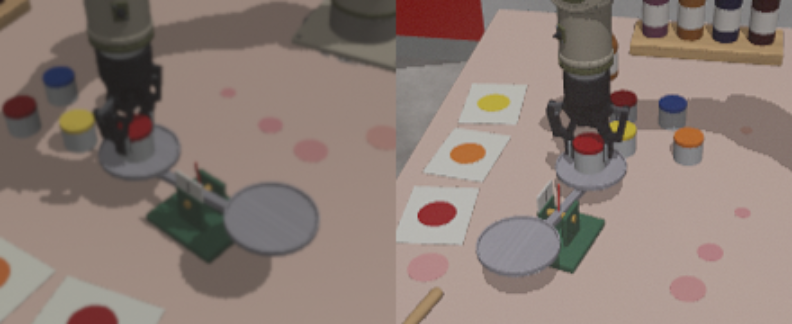

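Request:
carry_out(
  deltas=[
    [0,0,0,0,-0.2],
    [0,0,0,0,0.4],
    [0,0,0,0,1],
    [0,0,0,0,1],
    [0,0,0,0,1],
    [0,0,-0.2,0,1],
    [0,0,-0.5,0,1],
    [0,0,-0.9,0,1],
    [0,0,-0.9,0,1],
  ],
)

```text
clock: 7.52
position: [0.5883, -0.1543, 0.2408]
ee_rot: [0.707, 0.707, 0.003, 0.004]
ft_force: [0.9, -0.2, -0.9]
grip_width: 1.0
grasp_force: 0.0
```

Run:
```python
from h import *
o=manip.get_obs(); print(o['clock'],o['position'],o['ee_rot'])
p=camera('scene')
for q in ['tin_a','pan_left','pan_right']: rep(p,q)
p=camera('side'); rep(p,'pan_left'); rep(p,'tin_a')
```

```text
7.525 [ 0.58826753 -0.15427544  0.24083979] [0.70716472 0.70703422 0.00258531 0.00373868]
tin_a [ 0.596 -0.146  0.111] 0.73 [195. 174.]
tin_a [ 0.579 -0.395  0.037] 0.67 [132. 165.]
  outl 0.97 522 ztop 0.118 med [ 0.591 -0.155  0.116] circ [ 0.588 -0.157] 0.031
  outl 0.63 365 ztop 0.051 med [ 0.572 -0.405  0.05 ] circ [ 0.57  -0.406] 0.028
pan_left [0.65  0.1   0.098] 0.65 [271. 223.]
  outl 0.88 1725 ztop 0.103 med [0.65  0.098 0.099] circ [0.647 0.097] 0.063
pan_right [ 0.599 -0.134  0.062] 0.77 [200. 189.]
pan_right [ 0.596 -0.149  0.113] 0.29 [194. 173.]
  outl 0.77 814 ztop 0.071 med [ 0.605 -0.137  0.067] circ [ 0.586 -0.153] 0.064
pan_left [0.64  0.1   0.096] 0.86 [210. 198.]
  outl 0.55 1229 ztop 0.104 med [0.646 0.1   0.1  ] circ [0.648 0.099] 0.064
tin_a [ 0.578 -0.138  0.11 ] 0.68 [249. 143.]
  outl 0.61 344 ztop 0.119 med [ 0.587 -0.15   0.117] circ [ 0.586 -0.154] 0.029
  outl 0.49 244 ztop 0.052 med [ 0.566 -0.403  0.05 ] circ [ 0.565 -0.406] 0.03
```

Request:
carry_out(
  deltas=[
    [-0.3,0,0,0,1],
    [-0.7,0,0,0,1],
    [-1,-0.05,0,0,1],
    [-1,-0.12,0,0,1],
  ],
)

```text
clock: 8.62
position: [0.5662, -0.3084, 0.2347]
ee_rot: [0.709, 0.705, -0.001, 0.0]
ft_force: [0.8, 1.0, -0.3]
grip_width: 0.999
grasp_force: 0.0
```

Request:
carry_out(
  deltas=[
    [-0.3,0,0.1,0,1],
    [-0.6,0,0.3,0,1],
    [-0.65,0,0.4,0,1],
    [-0.65,0,0.4,0,1],
    [-0.65,0,0.4,0,1],
  ],
)

```text
clock: 9.25
position: [0.5693, -0.3994, 0.1765]
ee_rot: [0.706, 0.708, 0.001, 0.001]
ft_force: [1.0, -0.2, 0.1]
grip_width: 0.998
grasp_force: 0.0
```

Run:
```python
from h import *
o=manip.get_obs(); print(o['clock'],o['position'],o['ee_rot'])
p=camera('wrist'); save(p,'w3'); rep(p,'tin_a')
```

```text
9.25 [ 0.56932313 -0.39943702  0.17653091] [7.06273336e-01 7.07938638e-01 7.67523296e-04 5.19132718e-04]
tin_a [ 0.565 -0.399  0.054] 0.75 [250. 191.]
  outl 0.63 3820 ztop 0.052 med [ 0.567 -0.404  0.05 ] circ [ 0.567 -0.406] 0.028
```

View pics/w3.png

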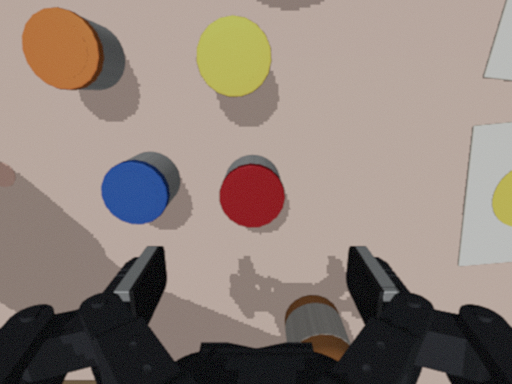

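Request:
carry_out(
  deltas=[
    [-0.03,0,0.2,0,1],
    [-0.03,0,0.5,0,1],
    [-0.03,0,0.7,0,1],
    [-0.03,-0.01,0.94,0,1],
    [-0.03,-0.01,0.94,0,1],
    [-0.03,-0.01,0.94,0,1],
    [-0.03,-0.01,0.94,0,-1],
    [-0.03,-0.01,0.94,0,-1],
    [-0.03,-0.01,0.94,0,-1],
    [-0.03,-0.01,0.94,0,-1],
    [-0.03,-0.01,0.94,0,-1],
    [-0.03,-0.01,0.94,0,-1],
  ],
  force=40,
)

```text
clock: 10.9
position: [0.5673, -0.4062, 0.0362]
ee_rot: [0.707, 0.707, 0.0, 0.001]
ft_force: [-1.3, 0.9, 7.6]
grip_width: 0.636
grasp_force: 42.3
```

Request:
carry_out(
  deltas=[
    [0,0,-0.3,0,-1],
    [0,0,-0.6,0,-1],
    [0.1,0,-1,0,-1],
    [0.4,0.1,-1,0,-1],
    [0.7,0.15,-1,0,-1],
    [1,0.2,-1,0,-1],
  ],
)

```text
clock: 11.65
position: [0.5966, -0.2542, 0.1848]
ee_rot: [0.707, 0.707, 0.0, 0.0]
ft_force: [-0.4, -0.5, -1.4]
grip_width: 0.634
grasp_force: 43.6
```

Request:
carry_out(
  deltas=[
    [0.3,0.1,-0.3,0,-1],
    [0.6,0.15,-0.3,0,-1],
    [1,0.2,-0.3,0,-1],
    [1,0.2,-0.3,0,-1],
  ],
)

```text
clock: 12.15
position: [0.6273, -0.0985, 0.2297]
ee_rot: [0.704, 0.71, 0.001, -0.001]
ft_force: [-0.2, -0.8, -2.2]
grip_width: 0.636
grasp_force: 43.8
```

Request:
carry_out(
  deltas=[
    [0.3,0.1,0,0,-1],
    [0.6,0.13,0,0,-1],
    [1,0.13,0,0,-1],
    [1,0.13,0,0,-1],
  ],
)

```text
clock: 12.65
position: [0.6454, 0.0509, 0.2294]
ee_rot: [0.704, 0.71, 0.001, -0.001]
ft_force: [-0.1, -0.5, -1.7]
grip_width: 0.638
grasp_force: 43.9
```

Request:
carry_out(
  deltas=[
    [0.2,0,0,0,-1],
    [0.37,0,0,0,-1],
    [0.37,0,0.2,0,-1],
    [0.37,0,0.2,0,-1],
    [0.37,0,0.2,0,-1],
  ],
)

```text
clock: 13.28
position: [0.6464, 0.0985, 0.2004]
ee_rot: [0.708, 0.707, 0.0, 0.0]
ft_force: [-0.2, -0.7, -2.1]
grip_width: 0.633
grasp_force: 43.8
```

Run:
```python
from h import *
o=manip.get_obs(); print(o['clock'],o['position'],o['ee_rot'])
for n in ['scene','side']:
    p=camera(n); 
    for q in ['tin_a','pan_left']: rep(p,q)
```

```text
13.275 [0.64644023 0.09854397 0.20037895] [7.07618062e-01 7.06594975e-01 1.82027669e-04 4.31899067e-04]
tin_a [ 0.595 -0.149  0.111] 0.86 [195. 173.]
  outl 0.88 534 ztop 0.118 med [ 0.591 -0.155  0.116] circ [ 0.588 -0.158] 0.03
  outl 0.6 389 ztop 0.215 med [0.649 0.112 0.213] circ [0.647 0.107] 0.026
pan_left [0.657 0.105 0.098] 0.93 [272. 226.]
  outl 0.97 1651 ztop 0.103 med [0.654 0.102 0.099] circ [0.648 0.097] 0.063
  outl 0.18 2432 ztop 0.102 med [0.654 0.103 0.099] circ [0.638 0.063] 0.097
tin_a [0.642 0.112 0.21 ] 0.84 [204. 167.]
tin_a [ 0.578 -0.136  0.109] 0.73 [249. 144.]
  outl 0.94 331 ztop 0.119 med [ 0.586 -0.149  0.117] circ [ 0.586 -0.152] 0.026
  outl 0.72 488 ztop 0.216 med [0.646 0.104 0.214] circ [0.649 0.102] 0.027
pan_left [0.636 0.103 0.096] 0.86 [211. 199.]
  outl 0.63 1237 ztop 0.104 med [0.644 0.102 0.1  ] circ [0.645 0.098] 0.064
```

Request:
carry_out(
  deltas=[
    [0,0,0.2,0,-1],
    [0,0,0.38,0,-1],
    [0,0,0.42,0,-1],
    [0,0,0.46,0,-1],
    [0,0,0.5,0,-1],
    [0,0,0.54,0,-1],
    [0,0,0.58,0,-1],
    [0,0,0.62,0,-1],
    [0,0,0.64,0,-1],
    [0,0,0.65,0,-1],
    [0,0,0.65,0,-1],
  ],
)

```text
clock: 15.15
position: [0.6459, 0.0996, 0.1018]
ee_rot: [0.707, 0.707, -0.0, 0.0]
ft_force: [0.2, -0.8, -0.5]
grip_width: 0.635
grasp_force: 44.1
```

Request:
carry_out(
  deltas=[
    [0,0,0,0,-0.2],
    [0,0,0,0,0.4],
    [0,0,0,0,1],
    [0,0,0,0,1],
    [0,0,0,0,1],
    [0,0,-0.2,0,1],
    [0,0,-0.5,0,1],
    [0,0,-0.8,0,1],
    [0,0,-0.8,0,1],
    [0,0,-0.8,0,1],
    [0,0,-0.8,0,1],
    [0,0,-0.8,0,1],
    [0,0,-0.8,0,1],
  ],
)

```text
clock: 16.77
position: [0.6458, 0.0998, 0.2213]
ee_rot: [0.707, 0.707, -0.0, -0.0]
ft_force: [-1.1, -0.6, 0.2]
grip_width: 1.0
grasp_force: 0.0
```

Run:
```python
from h import *
o=manip.get_obs(); print(o['clock'],o['position'],o['ee_rot'])
for n in ['scene','side']:
    p=camera(n); save(p,n+'4')
    for q in ['tin_a','pan_left','pan_right']: rep(p,q)
a=np.hstack([cv2.imread('pics/scene4.png')[100:280,120:340],cv2.imread('pics/side4.png')[60:240,140:360]])
cv2.imwrite('pics/c4.png',cv2.resize(a,None,fx=1.8,fy=1.8))
```

```text
16.775 [0.6458493  0.09975784 0.22129643] [ 7.07078095e-01  7.07135363e-01 -3.16304166e-04 -2.15843728e-04]
tin_a [0.663 0.102 0.113] 0.97 [270. 222.]
tin_a [ 0.597 -0.147  0.143] 0.65 [194. 164.]
  outl 0.79 533 ztop 0.15 med [ 0.592 -0.155  0.149] circ [ 0.588 -0.156] 0.029
  outl 0.61 657 ztop 0.117 med [0.651 0.099 0.115] circ [0.647 0.098] 0.029
pan_left [0.665 0.116 0.066] 0.83 [274. 239.]
  outl 0.74 1124 ztop 0.071 med [0.665 0.114 0.066] circ [0.648 0.098] 0.063
pan_right [ 0.598 -0.136  0.101] 0.95 [198. 178.]
  outl 0.66 700 ztop 0.104 med [ 0.605 -0.133  0.1  ] circ [ 0.586 -0.152] 0.062
tin_a [ 0.585 -0.138  0.136] 0.91 [247. 136.]
tin_a [0.642 0.109 0.112] 0.7 [208. 196.]
  outl 0.69 441 ztop 0.119 med [0.646 0.102 0.117] circ [0.647 0.099] 0.028
  outl 0.55 411 ztop 0.152 med [ 0.588 -0.152  0.15 ] circ [ 0.588 -0.156] 0.029
  outl 0.33 512 ztop 0.105 med [ 0.57  -0.13   0.101] circ [ 0.572 -0.056] 0.156
pan_left [0.628 0.115 0.066] 0.71 [214. 210.]
  outl 0.64 838 ztop 0.072 med [0.631 0.114 0.068] circ [0.646 0.098] 0.064
pan_right [ 0.567 -0.133  0.096] 0.8 [252. 148.]
  outl 0.61 493 ztop 0.105 med [ 0.566 -0.13   0.101] circ [ 0.585 -0.152] 0.063
```

View pics/c4.png

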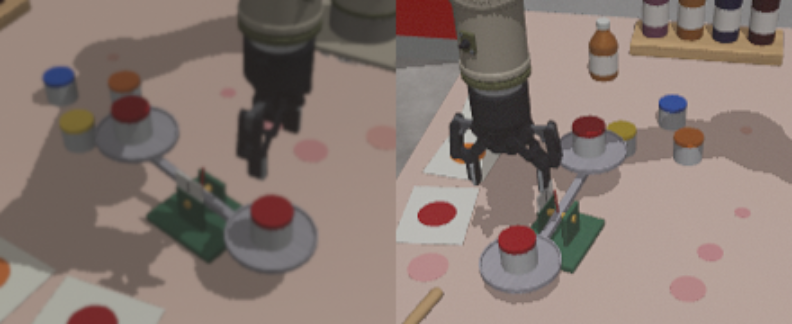

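Request:
carry_out(
  deltas=[
    [0,0,0.3,0,1],
    [0,0,0.6,0,1],
    [0,0,0.8,0,1],
    [0,0,0.8,0,1],
    [0,0,0.8,0,-1],
    [0,0,0.8,0,-1],
    [0,0,0.8,0,-1],
    [0,0,0.8,0,-1],
    [0,0,0.8,0,-1],
    [0,0,0.8,0,-1],
  ],
)

```text
clock: 18.73
position: [0.6461, 0.0997, 0.1019]
ee_rot: [0.707, 0.707, 0.0, 0.0]
ft_force: [1.2, -0.6, -0.2]
grip_width: 0.634
grasp_force: 42.9
```

Request:
carry_out(
  deltas=[
    [0,0,-0.04,0,-1],
    [0,0,-0.08,0,-1],
    [0,0,-0.12,0,-1],
    [0,0,-0.16,0,-1],
    [0,0,-0.2,0,-1],
    [0,0,-0.25,0,-1],
    [0,0,-0.35,0,-1],
    [0,0,-0.6,0,-1],
    [0,0,-0.8,0,-1],
    [0,0,-0.8,0,-1],
  ],
)

```text
clock: 19.98
position: [0.6474, 0.1, 0.2255]
ee_rot: [0.707, 0.707, 0.002, 0.002]
ft_force: [0.1, 0.1, -2.6]
grip_width: 0.635
grasp_force: 42.9
```

Request:
carry_out(
  deltas=[
    [0.3,-0.2,0,0,-1],
    [0.6,-0.4,0,0,-1],
    [0.9,-0.6,0,0,-1],
    [1,-0.7,0,0,-1],
  ],
)

```text
clock: 20.48
position: [0.5383, 0.2533, 0.221]
ee_rot: [0.705, 0.709, -0.0, -0.001]
ft_force: [-0.4, 0.3, -1.5]
grip_width: 0.634
grasp_force: 43.3
```

Request:
carry_out(
  deltas=[
    [0.3,-0.2,0,0,-1],
    [0.6,-0.37,0,0,-1],
    [0.68,-0.37,0.3,0,-1],
    [0.68,-0.37,0.6,0,-1],
    [0.68,-0.37,0.8,0,-1],
    [0.68,-0.37,0.8,0,-1],
    [0.68,-0.37,0.8,0,-1],
  ],
)

```text
clock: 21.35
position: [0.4863, 0.3519, 0.1031]
ee_rot: [0.707, 0.707, 0.001, 0.0]
ft_force: [-0.8, 0.0, -2.0]
grip_width: 0.631
grasp_force: 44.1
```

Run:
```python
from h import *
o=manip.get_obs(); print(o['clock'],o['position'],o['ee_rot'])
for n in ['scene','side']:
    p=camera(n); save(p,n+'5')
    for q in ['tin_a','tray','pan_right']: rep(p,q)
```

```text
21.35 [0.48627711 0.35188163 0.10305228] [7.07281918e-01 7.06931205e-01 7.27035132e-04 1.77598354e-04]
tin_a [ 0.597 -0.149  0.111] 0.91 [194. 173.]
tin_a [0.506 0.346 0.097] 0.89 [393. 219.]
  outl 0.72 381 ztop 0.116 med [0.495 0.361 0.113] circ [0.511 0.349] 0.046
  outl 0.67 496 ztop 0.118 med [ 0.59  -0.155  0.116] circ [ 0.588 -0.156] 0.029
tray [0.493 0.356 0.003] 0.7 [389. 242.]
  outl 0.82 2275 ztop 0.013 med [0.549 0.369 0.013] circ [0.489 0.348] 0.096
pan_right [ 0.599 -0.135  0.067] 0.73 [200. 188.]
  outl 0.8 706 ztop 0.071 med [ 0.602 -0.134  0.067] circ [ 0.586 -0.151] 0.063
  outl 0.61 530 ztop 0.118 med [ 0.591 -0.156  0.116] circ [ 0.589 -0.157] 0.029
tin_a [0.485 0.363 0.117] 0.62 [250. 282.]
  outl 0.68 629 ztop 0.116 med [0.488 0.357 0.114] circ [0.486 0.355] 0.026
tray [0.482 0.368 0.004] 0.59 [252. 313.]
tray [0.651 0.106 0.101] 0.46 [205. 198.]
  outl 0.63 2655 ztop 0.015 med [0.475 0.411 0.014] circ [0.486 0.351] 0.097
pan_right [0.486 0.358 0.117] 0.49 [250. 280.]
```

View pics/side5.png

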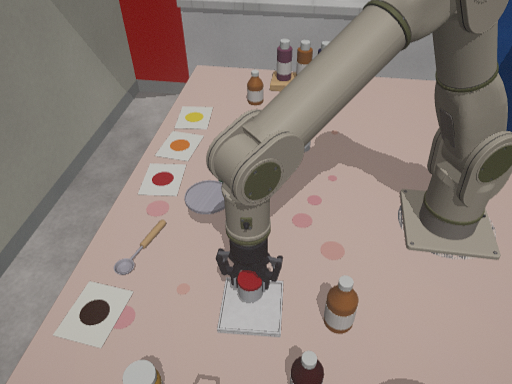

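Request:
carry_out(
  deltas=[
    [0,0,0.15,0,-1],
    [0,0,0.3,0,-1],
    [0,0,0.38,0,-1],
    [0,0,0.41,0,-1],
    [0,0,0.42,0,-1],
    [0,0,0.42,0,-1],
    [0,0,0.42,0,-0.2],
    [0,0,0.42,0,0.4],
    [0,0,0.42,0,0.6],
    [0,0,0.42,0,0.6],
    [0,0,0.42,0,0.6],
    [0,0,0.2,0,0.6],
    [0,0,-0.1,0,0.6],
    [0,0,-0.5,0,0.6],
    [0,0,-0.8,0,0.6],
    [0,0,-0.8,0,0.6],
  ],
)

```text
clock: 24.05
position: [0.4869, 0.353, 0.2261]
ee_rot: [0.707, 0.707, 0.004, 0.0]
ft_force: [1.1, -0.6, 0.2]
grip_width: 0.8
grasp_force: 0.0
```

Run:
```python
from h import *
o=manip.get_obs(); print(o['clock'],o['position'],o['grip_width'])
for n in ['scene']:
    p=camera(n); save(p,n+'6')
    for q in ['tin_a','tray','pan_right']: rep(p,q)
```

```text
24.05 [0.48692075 0.35302463 0.22605566] 0.8003149666271763
tin_a [ 0.598 -0.147  0.111] 0.8 [195. 174.]
  outl 0.95 506 ztop 0.118 med [ 0.591 -0.156  0.116] circ [ 0.588 -0.156] 0.029
  outl 0.84 604 ztop 0.054 med [0.49  0.348 0.053] circ [0.487 0.348] 0.029
tray [0.501 0.358 0.004] 0.88 [389. 245.]
  outl 0.93 2037 ztop 0.014 med [0.511 0.371 0.013] circ [0.488 0.347] 0.097
pan_right [ 0.601 -0.135  0.065] 0.97 [200. 189.]
  outl 0.74 811 ztop 0.072 med [ 0.604 -0.137  0.067] circ [ 0.587 -0.152] 0.063
  outl 0.63 481 ztop 0.118 med [ 0.592 -0.156  0.116] circ [ 0.589 -0.156] 0.028
```

View pics/scene6.png

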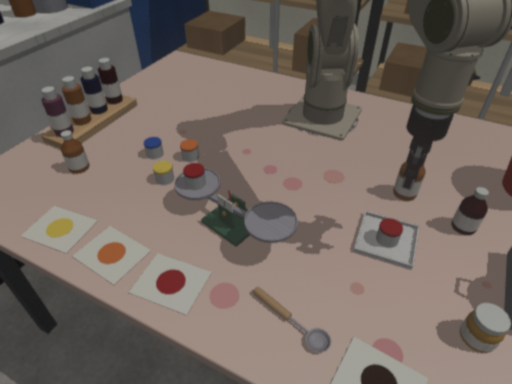

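The heavier tin stands upright in the tray at about (389,233). The lighter one stands on the right pan at about (194,176), and the gripper is clear of both.

```bash
python3 -c "
from workcell import ticket; print(ticket.hand_in())"
```

```text
the job is handed in; nothing more can be done
None
```

Job handed in at about 24 s of the 70 s limit: with both tins settled on the balance the left pan sank, so I moved that heavier tin to the white tray and left the lighter one on the right pan, both upright.

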